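# Rock the glue sticks out of a heavy tub

### The job

Tip both glue sticks out of the heavy grey tub on the low stand into the open tray in front of it. The tub is too heavy to carry about: rock it over on the lower edge of its pouring side by the bar on its back, without lifting it clear of the stand, and then rock it back so that it stands upright where it was.

Things in the scene. Friction and masses are not known exactly. Their poses are not given: they have to be found in the camera images.
- tub: Loose grey steel tub, about 0.9 kg, open on top, 112 mm high, base 80 (x) x 112 mm (y), on a fixed pale wooden stand (150 x 180, 60 mm high). Origin: middle of the lower edge of the pouring side, about 12 mm in from the stand's edge; the tub rocks on this edge, which runs along y. x points to the pouring side and tray, z up. The pouring wall leans out 10 degrees; its rim is at x 12, z 111 mm.
- tub_bar (a point): Middle of the fixed steel bar handle behind the tub, away from the tray: round, level, 12 mm thick, along the tub's y, 80 mm clear between its brackets, its axis 48 mm behind the back wall; at (-128, 0, 103) mm in the tub's frame, so 164 mm from the rocking edge. Axes as the tub's. It can turn between fingers shut on it lightly (about 15 N) as the tub rocks.
- tray: Open wooden tray with a cork floor, fixed on the desk in front of the tub's pouring side: 210 x 190 mm outside (x, y), walls 5 mm thick and 30 mm high. Origin at the centre of its underside, x away from the tub, z up. The tub's rim clears the tray's floor even when tipped to 100 degrees.
- stick_a_mid (a point): Centre of one of the two glue sticks in the tub (round, 26 mm thick, 86 mm long, 35 g); z along the stick. They lie side by side on the tub's floor along its y, and roll out over the pouring wall once that slopes down, at about 85 to 100 degrees of tilt.
- stick_b_mid (a point): Centre of the other glue stick, the same size, lying beside the first in the tub; z along the stick.

How it is judged:
By the outcome, as a careful person would: the job done as asked, in the order asked, and still so for the second after the job is handed in, with the robot touching nothing.
It also fails if it takes over 54 s, if anything falls off the work surface, if the arm or the gripper's body presses on something with over 40 N, if the wrist force passes 120 N, or if a joint passes its speed limit or range.

### The arm

A 6-joint arm with a two-finger parallel gripper is mounted at the origin on a cart in front of the work surface, level with it; the furniture and walls round the work are solid. World frame = base frame: x ahead of the robot, y to its left, z up, the work surface at z = 0. Lengths are in m, angles in degrees, forces in N, time in s.
With the tool pointing down it reaches from about 0.375 to 0.9 m from the base axis. Payload 3.1 kg.
Tool frame: the origin (TCP) lies between the finger pads; the fingertips stand 11 mm ahead of it and the grasp point (between the pads) lies 8 mm behind it; z points along the fingers, y is the line along which they close (so a half turn about z gives the same grasp; the last joint's range is limited). The gripper opens to 87 mm and grips with 3 to 60 N. Pads are 19 mm wide; open, the fingers measure 117 mm over their backs; the gripper's body (75 mm by 190 mm) begins 51 mm behind the grasp point.
Start: joints at [57.038, 30.224, 82.088, -0, 67.689, -10.227], TCP at [0.242, 0.576, 0.234] pointing down, gripper open.
Joint ranges: [-176.69, 176.69], [-43.24, 126.21], [12.49, 139.97], [-82, 262], [0, 151.66], [-163.58, 163.58]. Speed limits (degrees/s): [159.86, 159.86, 180, 180, 180, 180].

### API

Orientations are given as a 3x3 rotation matrix whose columns are the frame's x, y, z axes.
In Python, from rig import bot, viewer, workorder, nets gives the robot as it stands. The module is installed in compiled form; this text tells all that it offers.
- The arm moves only by the tool move_arm, never from a script. Its argument "increments" is a list of rows, each a list of 7 numbers: the shift along the tool's x, y, z normalised to -1 to 1, where 1 is 0.3 m, then the turn, a rotation vector about the tool's x, y, z normalised to -1 to 1, where 1 is pi rad, then the opening, from 0 (shut) to 1 (fully open). In form: [[tx, ty, tz, wx, wy, wz, grip], ...]. A call has 1 to 10 rows; each row is the pose to reach, as a shift and turn from the pose commanded when the call began, along the tool's axes at that moment, turning the shorter way round; what a row does not reach only later rows make up. A row lasts 1/12 s, in which the tool goes at most 41.7 mm and 7.16 degrees, less where a joint would pass 70% of its speed; a pose out of reach is approached as far as the arm can. A call with a number of a shift or a turn outside -1 to 1 is refused whole. A call with a gripper value outside its range is refused whole. The fingers move at their own pace and stop on an object; the grip force is fixed at half the most. Time passes only in rows, so rows that repeat a pose let the fingers close. It gives the time, the measured TCP pose, the force, the opening and the grip force at its end, in the units of the state.
- bot.read_state(): the state, without advancing time (a new reading comes with each control period).
- viewer.capture(name): name is "scene" or "top"; returns a dict with "image" (420x560x3 uint8, blue, green, red), "K" (3x3 intrinsics, pixels), "dist" ([k1, k2, p1, p2, k3] as OpenCV has them; the pictures are not rectified), "eye" and "orientation" of the camera in the world. Camera axes: x right, y up, looking along -z (the intrinsics and any distortion apply to the point x, -y, -z); pixel columns grow to the right and rows downward; lengths in m; the calibration is good to about 2 mm. A picture is of the moment at which its call begins. There is no depth.
- workorder.hand_in(): hands the job in; it is judged then, once.
Trained networks look in the newest picture that a camera, given by its name, has taken for a name from the list of things; names that differ only in an ending like _2 or _b are one class to them, and where a whole thing is asked for, a point or a joint stands for the part that bears it (a point fixed in the world has none). Each returns a list of dicts, best first, with "conf" (0 to 1); they miss things now and then, are a little off and sometimes report something else, mostly with a low value. They report only what shows in the picture. A call takes as long as a camera call.
- nets.find_in(camera, thing): "location" ([column, row] in pixels, amid what is visible of it).
The state is a dict: "time_s": time; "joint_positions": joint angles; "qvel": joint speeds; "tau": joint torques, N m; "position": TCP position; "tcp_rot": TCP orientation; "force": force on the tool from outside, world axes, zero at the start; "moment": the same for the moment, N m; "opening": opening from 0.0 (shut) to 1.0 (fully open); "grasp_force": force on a finger pad.
Only numpy, scipy, OpenCV 4.12 (cv2) and the standard library are available. Lean on these libraries where they do the work, as an engineer would, in place of code of your own. Each camera call takes 0.05 s, during which the arm holds its last target. There are 200 camera calls.

## Working session

There is one attempt and no reset: what is moved stays moved. The work goes in short steps, Python scripts to look and compute and a tool call to move; the robot and the scene stay as the last step left them, time stands still between calls to the robot, and variables do not carry over. Pictures are saved under pics/ and viewed, at most 10 in all, crops included, and the job is handed in when it is done.

Besides the shell and the picture viewer there is one more tool, called after "Request:" by a JSON object that holds its "fn" and its "kwargs", one argument or row to a line. move_arm: Moves the arm, as the interface text tells. Its arguments: {"type":"object","properties":{"increments":{"type":"array"}},"required":["increments"]}

```bash
mkdir -p pics
cat > h.py <<'E'
import numpy as np, cv2
from rig import bot, viewer, workorder, nets
def snap(cam,fn=None):
    c=viewer.capture(cam)
    if fn: cv2.imwrite('pics/'+fn,c['image'])
    return c
def ray(c,px):
    u=cv2.undistortPoints(np.array([[px]],float),np.array(c['K']),np.array(c['dist']))[0,0]
    d=np.array(c['orientation'])@np.array([u[0],-u[1],-1]); return np.array(c['eye']),d/np.linalg.norm(d)
def atz(c,px,z):
    e,d=ray(c,px); return e+d*(z-e[2])/d[2]
def tri(rs):
    A=sum(np.eye(3)-np.outer(d,d) for e,d in rs); b=sum((np.eye(3)-np.outer(d,d))@e for e,d in rs)
    return np.linalg.solve(A,b)
def proj(c,P):
    R=np.array(c['orientation']);p=(np.atleast_2d(P)-np.array(c['eye']))@R; p=p*[1,-1,-1]
    return cv2.projectPoints(p,np.zeros(3),np.zeros(3),np.array(c['K']),np.array(c['dist']))[0][:,0]
E
python3 - <<'E'
from h import *
np.set_printoptions(precision=4,suppress=True)
cs={n:snap(n,n+'0.png') for n in('scene','top')}
for n in cs: print(n,cs[n]['eye'])
for t in('tub','tub_bar','tray','stick_a_mid'):
    for n in cs: print(t,n,[(np.round(r['location'],1),round(r['conf'],2)) for r in nets.find_in(n,t)][:3])
s=bot.read_state();print(s)
E
```

```text
scene [-0.033   0.4041  0.6032]
top [ 0.4268 -0.0083  0.9798]
tub scene [(array([263.4, 224. ]), 0.77)]
tub top [(array([234.2, 216.5]), 0.78)]
tub_bar scene [(array([262.4, 220.7]), 0.59)]
tub_bar top [(array([237.8, 215.1]), 0.89)]
tray scene [(array([333.8, 239.7]), 0.85)]
tray top [(array([336.6, 230.2]), 0.59)]
stick_a_mid scene []
stick_a_mid top [(array([238.5, 220.6]), 0.76)]
{'time_s': 0.5, 'joint_positions': array([ 57.0383,  30.2244,  82.0899,   0.0005,  67.6894, -10.2293]), 'qvel': array([-0.0574, -0.0534,  0.0305,  0.0106, -0.0365, -0.0141]), 'tau': array([ -0.0009, -43.9601, -17.679 ,   0.0633,   0.0515,  -0.    ]), 'position': array([0.2415, 0.5764, 0.2335]), 'tcp_rot': array([[-0.9223,  0.3864, -0.    ],
       [ 0.3864,  0.9223, -0.    ],
       [ 0.    , -0.0001, -1.    ]]), 'force': array([-0.1007, -0.0462, -0.0431]), 'moment': array([-0.0054,  0.015 ,  0.0074]), 'grasp_force': 0.0, 'opening': 1.0026959713116486}
```

View pics/scene0.png

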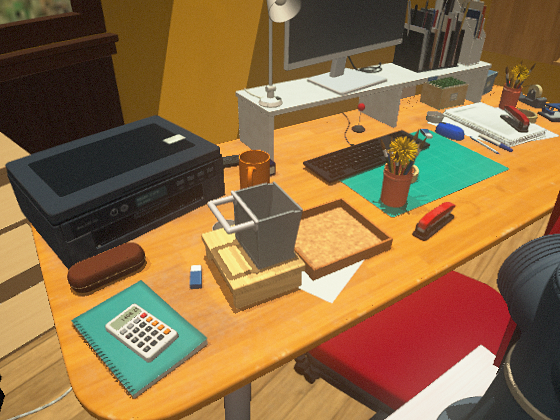

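View pics/top0.png

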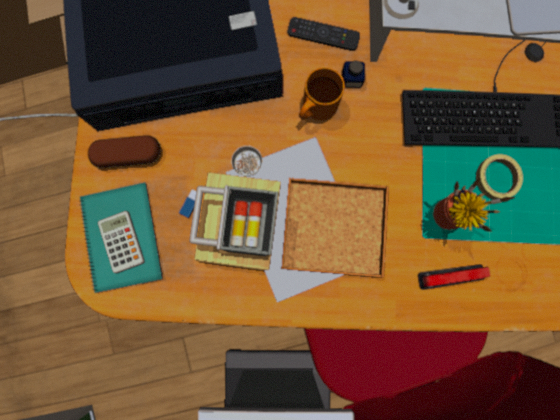

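The scene view shows the tub at about (265,225), with the bar to its left. In the top view the bar is at about (198,213), the sticks are at (238,225) and (254,225), and the tray is to the right at about (335,228). I'll zoom in on both.

```bash
python3 - <<'E'
import cv2,numpy as np
t=cv2.imread('pics/top0.png')[165:285,180:400];s=cv2.imread('pics/scene0.png')[170:310,190:400]
cv2.imwrite('pics/z1.png',np.vstack([cv2.resize(t,(528,288),interpolation=2),cv2.resize(s,(450,300),interpolation=2) if 0 else cv2.copyMakeBorder(cv2.resize(s,(450,300),interpolation=2),0,0,0,78,0)]))
E
python3 - <<'E'
from h import *
np.set_printoptions(precision=4,suppress=True)
c=snap('top')
for n,p,z in [('tray',(290,182),.03),('tray',(388,182),.03),('tray',(383,277),.03),('tray',(284,270),.03),('bar ends',(205,190),.163),('bar',(194,242),.163),('rim',(280,190),.171),('rim',(275,255),.171)]: print(n,atz(c,p,z))
E
```

```text
tray [ 0.6188 -0.0272  0.03  ]
tray [ 0.621  -0.2319  0.03  ]
tray [ 0.4245 -0.2173  0.03  ]
tray [ 0.4376 -0.0162  0.03  ]
bar ends [0.5762 0.127  0.163 ]
bar [0.4831 0.1436 0.163 ]
rim [ 0.5758 -0.0069  0.171 ]
rim [0.4616 0.0007 0.171 ]
```

View pics/z1.png

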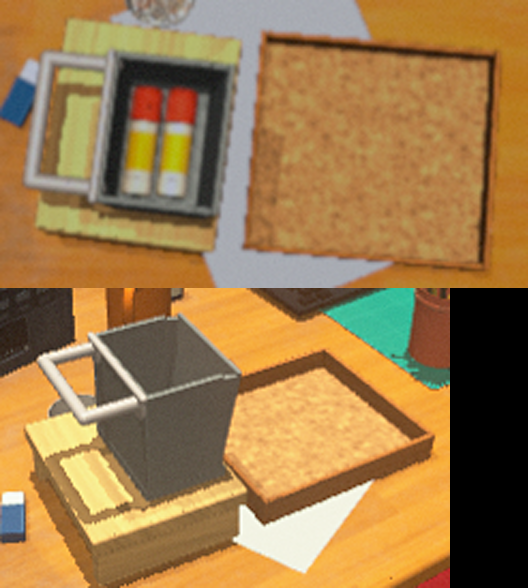

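The zoom shows the bar, rim and stand corners clearly, so I'll fit the tub pose to them in both views.

Run:
```python
from h import *
from scipy.optimize import least_squares
np.set_printoptions(precision=4,suppress=True)
ct,cs=snap('top'),snap('scene')
T=lambda l:np.array(l)/2.4+[180,165]
S=lambda l:(np.array(l)-[0,288])/2.143+[190,170]
b=.046
M={'top':([[-.128,b,.103],[-.128,-b,.103],[.012,.056,.111],[.012,-.056,.111]],T([(42,57),(33,187),(240,55),(214,214)])),
'scene':([[-.128,b,.103],[-.128,-b,.103],[-.08,.056,.112],[-.08,-.056,.112],[.012,.056,.111],[.012,-.056,.111],[-.08,-.056,0],[0,-.056,0]],S([(45,358),(85,415),(92,338),(145,402),(178,318),(240,377),(148,500),(228,462)]))}
def W(p,m):
    c,s=np.cos(p[2]),np.sin(p[2]); return np.array(m)@np.array([[c,-s,0],[s,c,0],[0,0,1]]).T+[p[0],p[1],.06]
def f(p): return np.concatenate([(proj(c,W(p,M[n][0]))-M[n][1]).ravel() for n,c in(('top',ct),('scene',cs))])
r=least_squares(f,[.52,0,-1.5],loss='soft_l1')
print(r.x,np.degrees(r.x[2]));print(f(r.x).reshape(-1,2))
print('bar',W(r.x,[[-.128,0,.103]]))
for m in(M['top'],): print(atz(ct,T([(36,122)])[0],.163))
print('stand',[atz(ct,p,.06)[:2] for p in T([(70,20),(242,38),(215,250),(38,232)])])
cr=np.array(r.x)
```

```text
[ 0.5209  0.0148 -1.6623] -95.24360391601883
[[ 1.3927 -0.0318]
 [-1.3327 -3.0172]
 [-2.6188  2.1769]
 [ 1.665  -0.6109]
 [-0.4946  1.9917]
 [ 0.5145  1.9638]
 [-1.1255 -1.6677]
 [ 0.2679 -0.918 ]
 [ 1.13   -3.2581]
 [ 1.519  -2.8204]
 [-0.175   1.6427]
 [-0.7386  6.1923]]
bar [[0.5326 0.1423 0.163 ]]
[0.5295 0.1433 0.163 ]
stand [array([0.6293, 0.1368]), array([ 0.615 , -0.0082]), array([0.4386, 0.0123]), array([0.4515, 0.1578])]
```

Request:
{"fn": "move_arm", "kwargs": {
  "increments": [
    [-0.73,-0.48,-0.05,0,0,-0.05,0.46],
    [-0.73,-0.48,-0.05,0,0,-0.05,0.46],
    [-0.73,-0.48,-0.05,0,0,-0.05,0.46],
    [-0.73,-0.48,-0.05,0,0,-0.05,0.46],
    [-0.73,-0.48,-0.05,0,0,-0.05,0.46],
    [-0.73,-0.48,-0.05,0,0,-0.05,0.46],
    [-0.73,-0.48,-0.05,0,0,-0.05,0.46],
    [-0.73,-0.48,-0.05,0,0,-0.05,0.46]
  ]
}}

```text
time_s: 1.32
position: [0.3903, 0.3563, 0.2491]
tcp_rot: [[-0.97, 0.242, 0.002], [0.242, 0.97, -0.0], [-0.002, 0.0, -1.0]]
force: [0.1, -0.1, -0.6]
opening: 0.505
grasp_force: 0.0
```

```bash
cat >> h.py <<'E'
def inc(target,yaw):
    s=bot.read_state();R=np.array(s['tcp_rot']);a=np.radians(yaw)
    y=np.array([np.cos(a),np.sin(a),0]);z=np.array([0,0,-1.]);Rt=np.c_[np.cross(y,z),y,z]
    w=cv2.Rodrigues(R.T@Rt)[0][:,0]
    print('pos',np.round(s['position'],4),'F',np.round(s['force'],1),'open',round(s['opening'],3),'g',round(s['grasp_force'],1),'j',np.round(s['joint_positions'],0))
    print('inc',np.round(R.T@(np.array(target)-s['position'])/.3,3),np.round(w/np.pi,4))
E
python3 -c "
from h import *
inc([.533,.142,.235],84.6)"
```

```text
pos [0.3903 0.3563 0.2491] F [ 0.1 -0.1 -0.6] open 0.505 g 0.0 j [ 30.  22.  95.  -0.  63. -46.]
inc [-0.635 -0.578  0.048] [-0.      0.0005 -0.0479]
```

Request:
{"fn": "move_arm", "kwargs": {
  "increments": [
    [-0.635,-0.578,0.048,0,0,-0.048,0.46],
    [-0.635,-0.578,0.048,0,0,-0.048,0.46],
    [-0.635,-0.578,0.048,0,0,-0.048,0.46],
    [-0.635,-0.578,0.048,0,0,-0.048,0.46],
    [-0.635,-0.578,0.048,0,0,-0.048,0.46],
    [-0.635,-0.578,0.048,0,0,-0.048,0.46],
    [-0.635,-0.578,0.048,0,0,-0.048,0.46],
    [-0.635,-0.578,0.048,0,0,-0.048,0.46],
    [-0.635,-0.578,0.048,0,0,-0.048,0.46]
  ]
}}

```text
time_s: 2.07
position: [0.5314, 0.1459, 0.2338]
tcp_rot: [[-0.996, 0.09, -0.001], [0.09, 0.996, 0.001], [0.001, 0.001, -1.0]]
force: [-0.7, -0.0, -0.2]
opening: 0.46
grasp_force: 0.0
```

```bash
python3 -c "
from h import *
inc([.533,.142,.155],84.6)
a=snap('top')['image'][150:290,160:340];b=snap('scene')['image'][130:310,180:380]
cv2.imwrite('pics/z2.png',np.hstack([cv2.resize(a,(390,303)),cv2.resize(b,(337,303))]))
"
```

```text
pos [0.5314 0.1459 0.2338] F [-0.7 -0.  -0.2] open 0.46 g 0.0 j [  4.  25.  93.   0.  63. -81.]
inc [-0.007 -0.013  0.263] [ 0.0003 -0.0004  0.0013]
```

View pics/z2.png

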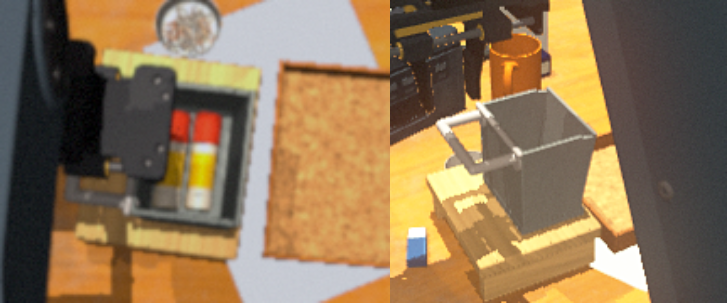

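The gripper is above the bar in both views, with the bar's corner at about (75,185) in the left panel, so I'll descend.

Request:
{"fn": "move_arm", "kwargs": {
  "increments": [
    [-0.006,-0.013,0.06,0,0,0.001,0.46],
    [-0.006,-0.013,0.12,0,0,0.001,0.46],
    [-0.006,-0.013,0.18,0,0,0.001,0.46],
    [-0.006,-0.013,0.22,0,0,0.001,0.46],
    [-0.006,-0.013,0.25,0,0,0.001,0.46],
    [-0.006,-0.013,0.263,0,0,0.001,0.46],
    [-0.006,-0.013,0.263,0,0,0.001,0.46]
  ]
}}

```text
time_s: 2.75
position: [0.5322, 0.1424, 0.1547]
tcp_rot: [[-0.996, 0.09, -0.002], [0.09, 0.996, 0.0], [0.002, -0.0, -1.0]]
force: [0.8, -0.2, -0.2]
opening: 0.456
grasp_force: 0.0
```

```bash
python3 -c "
from h import *
inc([.533,.142,.155],84.6)
b=snap('scene')['image'][150:290,180:340]
cv2.imwrite('pics/z3.png',cv2.resize(b,(640,560),interpolation=2))
"
```

```text
pos [0.5322 0.1424 0.1547] F [ 0.8 -0.2 -0.2] open 0.456 g 0.0 j [  3.  31.  97.   0.  52. -81.]
inc [-0.003 -0.001 -0.001] [-0.     -0.0005  0.0012]
```

View pics/z3.png

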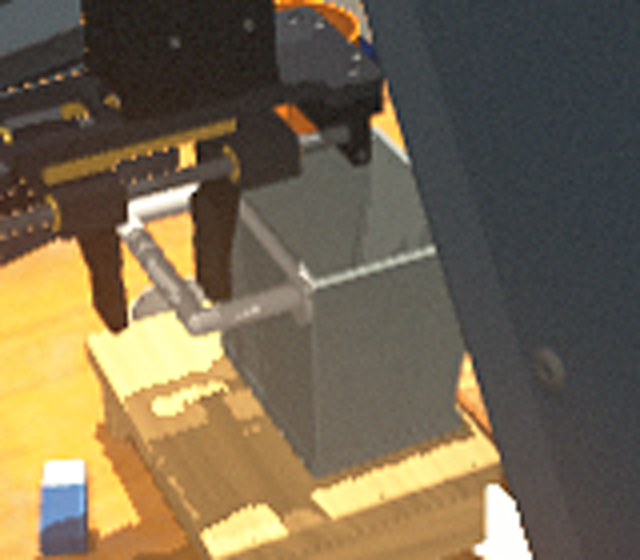

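The fingers straddle the bar, at about (110,280) and (215,250), with the bar between them and clear of the wall. I'll close in steps and watch the side force.

Request:
{"fn": "move_arm", "kwargs": {
  "increments": [
    [0,0,0,0,0,0,0.3],
    [0,0,0,0,0,0,0.25],
    [0,0,0,0,0,0,0.2],
    [0,0,0,0,0,0,0.18],
    [0,0,0,0,0,0,0.17],
    [0,0,0,0,0,0,0.17]
  ]
}}

```text
time_s: 3.3
position: [0.5333, 0.1412, 0.1555]
tcp_rot: [[-0.996, 0.092, 0.0], [0.092, 0.996, 0.0], [-0.0, 0.0, -1.0]]
force: [0.3, 0.4, -0.3]
opening: 0.185
grasp_force: 0.0
```

Request:
{"fn": "move_arm", "kwargs": {
  "increments": [
    [0,0,0,0,0,0,0.15],
    [0,0,0,0,0,0,0.14],
    [0,0,0,0,0,0,0.135],
    [0,0,0,0,0,0,0.132],
    [0,0,0,0,0,0,0.132],
    [0,0,0,0,0,0,0.132]
  ]
}}

```text
time_s: 3.8
position: [0.5333, 0.1421, 0.1554]
tcp_rot: [[-0.996, 0.092, 0.001], [0.092, 0.996, 0.002], [-0.0, 0.002, -1.0]]
force: [0.6, 4.8, 0.5]
opening: 0.135
grasp_force: 6.3
```

Request:
{"fn": "move_arm", "kwargs": {
  "increments": [
    [0,0.004,0,0,0,0,0.17],
    [0,0.007,0,0,0,0,0.17],
    [0,0.007,0,0,0,0,0.14],
    [0,0.007,0,0,0,0,0.125],
    [0,0.007,0,0,0,0,0.125],
    [0,0.007,0,0,0,0,0.125]
  ]
}}

```text
time_s: 4.3
position: [0.5332, 0.1424, 0.1551]
tcp_rot: [[-0.996, 0.092, -0.001], [0.092, 0.996, -0.002], [0.001, -0.002, -1.0]]
force: [-0.8, -3.5, -0.4]
opening: 0.132
grasp_force: 16.3
```

Run:
```python
import numpy as np
A=lambda d:np.array([-( -128*np.cos(d)+103*np.sin(d)+128),-(128*np.sin(d)+103*np.cos(d)-103)])/300
r=np.radians
for s,e,n in((0,15,10),(15,40,10),(40,65,10),(65,85,10),(85,95,6),(95,100,4)):
    print(s,e,[[0,*map(float,np.round(A(r(t))-A(r(s)),4))] for t in np.linspace(s,e,n+1)[1:]])
```

```text
0 15 [[0, -0.0091, -0.0111], [0, -0.0186, -0.0219], [0, -0.0283, -0.0324], [0, -0.0382, -0.0427], [0, -0.0485, -0.0528], [0, -0.059, -0.0625], [0, -0.0697, -0.072], [0, -0.0807, -0.0812], [0, -0.0919, -0.0901], [0, -0.1034, -0.0987]]
15 40 [[0, -0.0196, -0.0137], [0, -0.0398, -0.0265], [0, -0.0605, -0.0384], [0, -0.0817, -0.0494], [0, -0.1033, -0.0595], [0, -0.1254, -0.0686], [0, -0.1479, -0.0767], [0, -0.1707, -0.0839], [0, -0.1938, -0.0901], [0, -0.2171, -0.0952]]
40 65 [[0, -0.0235, -0.0041], [0, -0.0472, -0.0072], [0, -0.071, -0.0093], [0, -0.0949, -0.0103], [0, -0.1188, -0.0102], [0, -0.1427, -0.0092], [0, -0.1665, -0.0071], [0, -0.1902, -0.0039], [0, -0.2137, 0.0003], [0, -0.237, 0.0055]]
65 85 [[0, -0.0185, 0.0049], [0, -0.0368, 0.0104], [0, -0.0549, 0.0166], [0, -0.0727, 0.0234], [0, -0.0904, 0.0308], [0, -0.1077, 0.0388], [0, -0.1248, 0.0475], [0, -0.1415, 0.0567], [0, -0.1579, 0.0665], [0, -0.174, 0.0768]]
85 95 [[0, -0.0131, 0.0091], [0, -0.0259, 0.0185], [0, -0.0385, 0.0283], [0, -0.0508, 0.0385], [0, -0.0627, 0.049], [0, -0.0744, 0.0598]]
95 100 [[0, -0.0085, 0.0084], [0, -0.0169, 0.0169], [0, -0.025, 0.0256], [0, -0.033, 0.0346]]
```

Request:
{"fn": "move_arm", "kwargs": {
  "increments": [
    [0,-0.009,-0.011,0,0,0,0.125],
    [0,-0.0185,-0.022,0,0,0,0.125],
    [0,-0.028,-0.0325,0,0,0,0.125],
    [0,-0.038,-0.043,0,0,0,0.125],
    [0,-0.0485,-0.053,0,0,0,0.125],
    [0,-0.059,-0.0625,0,0,0,0.125],
    [0,-0.0695,-0.072,0,0,0,0.125],
    [0,-0.0805,-0.081,0,0,0,0.125],
    [0,-0.092,-0.09,0,0,0,0.125],
    [0,-0.1035,-0.0985,0,0,0,0.125]
  ]
}}

```text
time_s: 5.13
position: [0.5304, 0.1126, 0.1853]
tcp_rot: [[-0.996, 0.092, 0.0], [0.092, 0.996, 0.001], [0.0, 0.001, -1.0]]
force: [-1.7, 1.6, -2.8]
opening: 0.128
grasp_force: 17.8
```

```bash
python3 -c "
from h import *
s=bot.read_state();print(s['position'],s['force'],s['moment'],s['opening'],s['grasp_force'])
b=snap('scene')['image'][110:290,180:380]
cv2.imwrite('pics/z4.png',cv2.resize(b,(640,576),interpolation=2))
"
```

```text
[0.53038279 0.11261804 0.18533748] [-1.65448794  1.55086425 -2.82536537] [ 0.34115818  0.26231469 -0.10017666] 0.12829928749545239 17.790394127368927
```

View pics/z4.png

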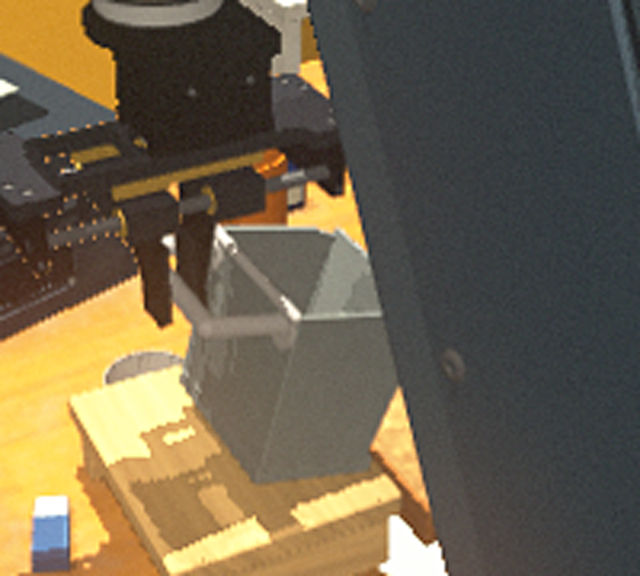

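The tub is rocking on its front edge, with its base tilted at about (250,475). The forces are small and the bar is still held.

Request:
{"fn": "move_arm", "kwargs": {
  "increments": [
    [0,-0.0195,-0.0135,0,0,0,0.125],
    [0,-0.04,-0.0265,0,0,0,0.125],
    [0,-0.0605,-0.0385,0,0,0,0.125],
    [0,-0.0815,-0.0495,0,0,0,0.125],
    [0,-0.1035,-0.0595,0,0,0,0.125],
    [0,-0.1255,-0.0685,0,0,0,0.125],
    [0,-0.148,-0.0765,0,0,0,0.125],
    [0,-0.1705,-0.084,0,0,0,0.125],
    [0,-0.194,-0.09,0,0,0,0.125],
    [0,-0.217,-0.095,0,0,0,0.125]
  ]
}}

```text
time_s: 6.02
position: [0.5245, 0.0468, 0.2141]
tcp_rot: [[-0.996, 0.092, 0.001], [0.092, 0.996, -0.0], [-0.001, -0.0, -1.0]]
force: [-3.2, 2.5, 4.9]
opening: 0.13
grasp_force: 17.8
```

Request:
{"fn": "move_arm", "kwargs": {
  "increments": [
    [0,-0.0235,-0.004,0,0,0,0.125],
    [0,-0.047,-0.007,0,0,0,0.125],
    [0,-0.071,-0.0095,0,0,0,0.125],
    [0,-0.095,-0.0105,0,0,0,0.125],
    [0,-0.119,-0.01,0,0,0,0.125],
    [0,-0.1425,-0.009,0,0,0,0.125],
    [0,-0.1665,-0.007,0,0,0,0.125],
    [0,-0.19,-0.004,0,0,0,0.125],
    [0,-0.2135,0.0005,0,0,0,0.125],
    [0,-0.237,0.0055,0,0,0,0.125]
  ]
}}

```text
time_s: 6.85
position: [0.5179, -0.0241, 0.2114]
tcp_rot: [[-0.996, 0.092, -0.0], [0.092, 0.996, -0.0], [0.0, -0.0, -1.0]]
force: [-2.8, 1.6, 0.8]
opening: 0.133
grasp_force: 17.7
```

```bash
python3 -c "
from h import *
s=bot.read_state();print(s['position'],s['force'],s['moment'],s['opening'],s['grasp_force'])
b=snap('scene')['image'][110:290,180:380];a=snap('top')['image'][130:290,180:400]
cv2.imwrite('pics/z5.png',np.hstack([cv2.resize(b,(400,360),interpolation=2),cv2.resize(a,(396,360),interpolation=2)]))
"
```

```text
[ 0.51789114 -0.02409094  0.21135103] [-2.80417741  1.61518954  0.79130342] [0.2784532  0.38869781 0.01525812] 0.13281898191765174 17.703607027751787
```

View pics/z5.png

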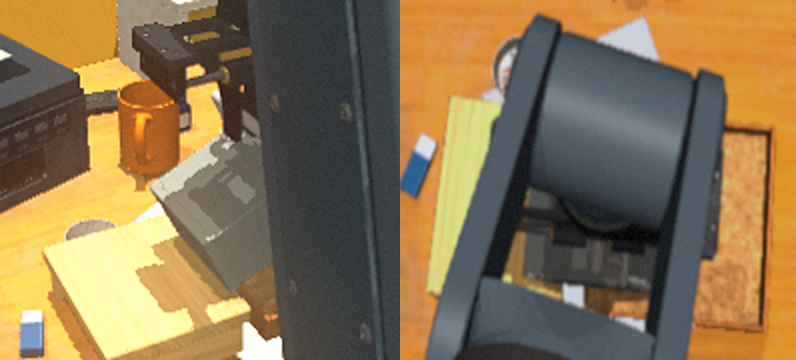

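The tub is at about 65° on its edge, at roughly (215,285), and the forces are low, so I'll continue.

Request:
{"fn": "move_arm", "kwargs": {
  "increments": [
    [0,-0.0185,0.005,0,0,0,0.125],
    [0,-0.037,0.0105,0,0,0,0.125],
    [0,-0.055,0.0165,0,0,0,0.125],
    [0,-0.0725,0.0235,0,0,0,0.125],
    [0,-0.0905,0.031,0,0,0,0.125],
    [0,-0.1075,0.039,0,0,0,0.125],
    [0,-0.125,0.0475,0,0,0,0.125],
    [0,-0.1415,0.0565,0,0,0,0.125],
    [0,-0.158,0.0665,0,0,0,0.125],
    [0,-0.174,0.077,0,0,0,0.125]
  ]
}}

```text
time_s: 7.78
position: [0.5132, -0.0758, 0.1882]
tcp_rot: [[-0.996, 0.092, 0.0], [0.092, 0.996, -0.0], [-0.0, -0.0, -1.0]]
force: [-0.8, -0.1, -0.8]
opening: 0.126
grasp_force: 17.6
```

Request:
{"fn": "move_arm", "kwargs": {
  "increments": [
    [0,-0.013,0.009,0,0,0,0.125],
    [0,-0.026,0.0185,0,0,0,0.125],
    [0,-0.0385,0.0285,0,0,0,0.125],
    [0,-0.051,0.0385,0,0,0,0.125],
    [0,-0.0625,0.049,0,0,0,0.125],
    [0,-0.0745,0.06,0,0,0,0.125],
    [0,-0.0745,0.06,0,0,0,0.125],
    [0,-0.0745,0.06,0,0,0,0.125],
    [0,-0.0745,0.06,0,0,0,0.125]
  ]
}}

```text
time_s: 8.53
position: [0.5113, -0.0977, 0.1707]
tcp_rot: [[-0.996, 0.092, 0.0], [0.092, 0.996, -0.001], [-0.0, -0.001, -1.0]]
force: [-1.9, -1.8, 1.3]
opening: 0.131
grasp_force: 16.8
```

Request:
{"fn": "move_arm", "kwargs": {
  "increments": [
    [0,-0.0085,0.0085,0,0,0,0.125],
    [0,-0.017,0.017,0,0,0,0.125],
    [0,-0.025,0.0255,0,0,0,0.125],
    [0,-0.025,0.0255,0,0,0,0.125],
    [0,-0.025,0.0255,0,0,0,0.125],
    [0,-0.025,0.0255,0,0,0,0.125],
    [0,-0.025,0.0255,0,0,0,0.125]
  ]
}}

```text
time_s: 9.12
position: [0.5107, -0.1055, 0.1631]
tcp_rot: [[-0.996, 0.092, 0.001], [0.092, 0.996, -0.001], [-0.001, -0.001, -1.0]]
force: [-3.5, -4.2, 3.6]
opening: 0.128
grasp_force: 15.7
```

```bash
python3 -c "
from h import *
inc([.5,-.1,.17],84.6)
for n in('scene','top'):
  c=snap(n); print(n,[(np.round(r['location']),round(r['conf'],2),np.round(atz(c,r['location'],.02),3)) for r in nets.find_in(n,'stick_a_mid')])
b=snap('scene')['image'][110:290,180:400];a=snap('top')['image'][130:290,180:400]
cv2.imwrite('pics/z6.png',np.hstack([cv2.resize(b,(400,327),interpolation=2),cv2.resize(a,(396,327),interpolation=2)]))
"
```

```text
pos [ 0.5107 -0.1055  0.1631] F [-3.5 -4.2  3.6] open 0.128 g 15.7 j [ -24.   28.  101.   -0.   51. -109.]
inc [ 0.037  0.015 -0.023] [-0.0003  0.0002  0.0008]
scene []
top []
```

View pics/z6.png

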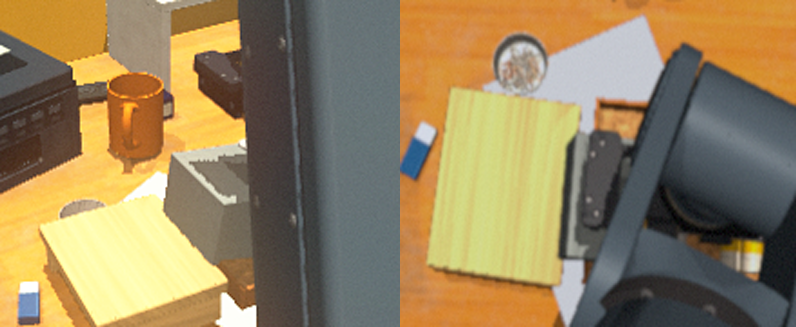

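One stick shows in the tray at about (745,255), and the arm hides the rest. I'll tip a touch further and wait briefly, then look for sticks.

Request:
{"fn": "move_arm", "kwargs": {
  "increments": [
    [0,-0.008,0.009,0,0,0,0.125],
    [0,-0.008,0.009,0,0,0,0.125],
    [0,-0.008,0.009,0,0,0,0.125],
    [0,-0.008,0.009,0,0,0,0.125],
    [0,-0.008,0.009,0,0,0,0.125],
    [0,-0.008,0.009,0,0,0,0.125],
    [0,-0.008,0.009,0,0,0,0.125],
    [0,-0.008,0.009,0,0,0,0.125]
  ]
}}

```text
time_s: 10.08
position: [0.5106, -0.108, 0.1604]
tcp_rot: [[-0.996, 0.092, 0.001], [0.092, 0.996, -0.001], [-0.001, -0.001, -1.0]]
force: [-2.9, -4.7, 3.4]
opening: 0.135
grasp_force: 15.2
```

Run:
```python
from h import *
inc([.5,-.1,.17],84.6)
A=lambda d:np.array([-( -128*np.cos(d)+103*np.sin(d)+128),-(128*np.sin(d)+103*np.cos(d)-103)])/300
r=np.radians
c=snap('top')['image'];hsv=cv2.cvtColor(c,40)
m=cv2.inRange(hsv[130:290,280:420],(24,160,120),(34,255,255));print(cv2.connectedComponentsWithStats(m)[2:][0][:8])
for s,e,n in((100,80,10),(80,55,10),(55,30,10),(30,10,10),(10,0,8)):
    print(s,e,[[0,*map(float,np.round(A(r(t))-A(r(s)),4))] for t in np.linspace(s,e,n+1)[1:]])
```

```text
pos [ 0.5106 -0.108   0.1604] F [-2.9 -4.7  3.4] open 0.135 g 15.2 j [ -24.   28.  101.   -0.   51. -109.]
inc [ 0.038  0.023 -0.032] [-0.0004  0.0003  0.0008]
[[    0     0   140   160 22372]
 [   94   118     6     6    28]]
100 80 [[0, 0.0128, -0.0142], [0, 0.0262, -0.0279], [0, 0.0399, -0.0411], [0, 0.0542, -0.0539], [0, 0.0689, -0.0661], [0, 0.084, -0.0778], [0, 0.0995, -0.089], [0, 0.1154, -0.0997], [0, 0.1316, -0.1097], [0, 0.1482, -0.1192]]
80 55 [[0, 0.0212, -0.0111], [0, 0.0428, -0.0212], [0, 0.0649, -0.0304], [0, 0.0873, -0.0386], [0, 0.1101, -0.0458], [0, 0.1332, -0.052], [0, 0.1565, -0.0572], [0, 0.18, -0.0614], [0, 0.2037, -0.0645], [0, 0.2275, -0.0666]]
55 30 [[0, 0.0239, -0.0011], [0, 0.0478, -0.0011], [0, 0.0716, -0.0001], [0, 0.0954, 0.002], [0, 0.1191, 0.005], [0, 0.1427, 0.0092], [0, 0.166, 0.0143], [0, 0.1891, 0.0205], [0, 0.2119, 0.0276], [0, 0.2344, 0.0358]]
30 10 [[0, 0.0177, 0.0072], [0, 0.0351, 0.015], [0, 0.0523, 0.0235], [0, 0.0691, 0.0325], [0, 0.0857, 0.0421], [0, 0.1019, 0.0523], [0, 0.1177, 0.063], [0, 0.1331, 0.0743], [0, 0.1481, 0.0861], [0, 0.1627, 0.0985]]
10 0 [[0, 0.0089, 0.008], [0, 0.0176, 0.0161], [0, 0.0262, 0.0245], [0, 0.0346, 0.033], [0, 0.0427, 0.0417], [0, 0.0507, 0.0506], [0, 0.0585, 0.0596], [0, 0.0661, 0.0689]]
```

Request:
{"fn": "move_arm", "kwargs": {
  "increments": [
    [0,0.013,-0.014,0,0,0,0.125],
    [0,0.026,-0.028,0,0,0,0.125],
    [0,0.04,-0.041,0,0,0,0.125],
    [0,0.054,-0.054,0,0,0,0.125],
    [0,0.069,-0.066,0,0,0,0.125],
    [0,0.084,-0.078,0,0,0,0.125],
    [0,0.0995,-0.089,0,0,0,0.125],
    [0,0.1155,-0.0995,0,0,0,0.125],
    [0,0.1315,-0.1095,0,0,0,0.125],
    [0,0.148,-0.119,0,0,0,0.125]
  ]
}}

```text
time_s: 10.97
position: [0.514, -0.0623, 0.196]
tcp_rot: [[-0.996, 0.092, -0.001], [0.092, 0.996, 0.0], [0.001, 0.0, -1.0]]
force: [-0.3, -0.1, -4.6]
opening: 0.126
grasp_force: 17.6
```

Request:
{"fn": "move_arm", "kwargs": {
  "increments": [
    [0,0.021,-0.011,0,0,0,0.125],
    [0,0.043,-0.021,0,0,0,0.125],
    [0,0.065,-0.0305,0,0,0,0.125],
    [0,0.0875,-0.0385,0,0,0,0.125],
    [0,0.11,-0.046,0,0,0,0.125],
    [0,0.133,-0.052,0,0,0,0.125],
    [0,0.1565,-0.057,0,0,0,0.125],
    [0,0.18,-0.0615,0,0,0,0.125],
    [0,0.2035,-0.0645,0,0,0,0.125],
    [0,0.2275,-0.0665,0,0,0,0.125]
  ]
}}

```text
time_s: 11.8
position: [0.5206, 0.0058, 0.216]
tcp_rot: [[-0.996, 0.092, 0.0], [0.092, 0.996, 0.0], [-0.0, 0.0, -1.0]]
force: [-1.0, -0.1, 1.0]
opening: 0.132
grasp_force: 17.7
```

Run:
```python
from h import *
inc([.52,.008,.216],84.6)
c=snap('top'); print([(np.round(r['location']),round(r['conf'],2),np.round(atz(c,r['location'],.02),3)) for r in nets.find_in('top','stick_a_mid')])
b=snap('scene')['image'][110:290,180:400];a=c['image'][130:290,180:400]
cv2.imwrite('pics/z7.png',np.hstack([cv2.resize(b,(400,327),interpolation=2),cv2.resize(a,(396,327),interpolation=2)]))
```

```text
pos [0.5206 0.0058 0.216 ] F [-1.  -0.1  1. ] open 0.132 g 17.7 j [-12.  24.  98.   0.  58. -96.]
inc [0.003 0.007 0.   ] [0.0001 0.     0.0007]
[(array([364., 236.]), 0.81, array([ 0.508, -0.182,  0.02 ]))]
```

View pics/z7.png

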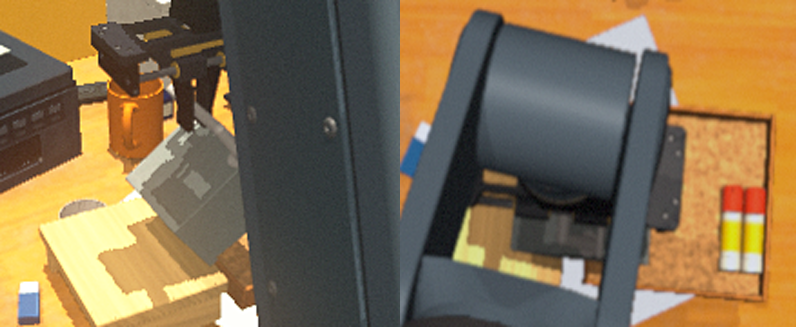

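Both sticks lie in the tray, at about (732,230) and (754,230). I'll rock the tub back.

Request:
{"fn": "move_arm", "kwargs": {
  "increments": [
    [0,0.024,-0.001,0,0,0,0.125],
    [0,0.048,-0.001,0,0,0,0.125],
    [0,0.0715,0,0,0,0,0.125],
    [0,0.0955,0.002,0,0,0,0.125],
    [0,0.119,0.005,0,0,0,0.125],
    [0,0.1425,0.009,0,0,0,0.125],
    [0,0.166,0.0145,0,0,0,0.125],
    [0,0.189,0.0205,0,0,0,0.125],
    [0,0.212,0.0275,0,0,0,0.125],
    [0,0.2345,0.036,0,0,0,0.125]
  ]
}}

```text
time_s: 12.78
position: [0.5271, 0.0758, 0.2048]
tcp_rot: [[-0.996, 0.092, 0.0], [0.092, 0.996, 0.0], [0.0, 0.0, -1.0]]
force: [-0.1, -0.2, -0.8]
opening: 0.13
grasp_force: 17.7
```

Request:
{"fn": "move_arm", "kwargs": {
  "increments": [
    [0,0.0175,0.007,0,0,0,0.125],
    [0,0.035,0.015,0,0,0,0.125],
    [0,0.0525,0.0235,0,0,0,0.125],
    [0,0.069,0.0325,0,0,0,0.125],
    [0,0.0855,0.042,0,0,0,0.125],
    [0,0.102,0.0525,0,0,0,0.125],
    [0,0.1175,0.063,0,0,0,0.125],
    [0,0.133,0.0745,0,0,0,0.125],
    [0,0.148,0.086,0,0,0,0.125],
    [0,0.1625,0.0985,0,0,0,0.125]
  ]
}}

```text
time_s: 13.62
position: [0.5316, 0.1239, 0.1751]
tcp_rot: [[-0.996, 0.092, 0.0], [0.092, 0.996, -0.0], [-0.0, -0.0, -1.0]]
force: [0.5, 1.8, 0.1]
opening: 0.131
grasp_force: 17.7
```

Request:
{"fn": "move_arm", "kwargs": {
  "increments": [
    [0,0.009,0.008,0,0,0,0.125],
    [0,0.0175,0.016,0,0,0,0.125],
    [0,0.026,0.0245,0,0,0,0.125],
    [0,0.0345,0.033,0,0,0,0.125],
    [0,0.0425,0.0415,0,0,0,0.125],
    [0,0.0505,0.0505,0,0,0,0.125],
    [0,0.0585,0.0595,0,0,0,0.125],
    [0,0.066,0.069,0,0,0,0.125],
    [0,0.066,0.069,0,0,0,0.125],
    [0,0.066,0.069,0,0,0,0.125]
  ]
}}

```text
time_s: 14.45
position: [0.5335, 0.1432, 0.1556]
tcp_rot: [[-0.996, 0.091, 0.001], [0.091, 0.996, -0.001], [-0.001, -0.001, -1.0]]
force: [-1.8, -0.8, 6.2]
opening: 0.128
grasp_force: 17.6
```

Request:
{"fn": "move_arm", "kwargs": {
  "increments": [
    [0,0,0.002,0,0,0,0.125],
    [0,0,0.002,0,0,0,0.14],
    [0,0,0.002,0,0,0,0.17],
    [0,0,0.002,0,0,0,0.25],
    [0,0,0.002,0,0,0,0.35],
    [0,0,0.002,0,0,0,0.46],
    [0,0,0.002,0,0,0,0.46],
    [0,0,0.002,0,0,0,0.46]
  ]
}}

```text
time_s: 15.12
position: [0.5334, 0.1433, 0.154]
tcp_rot: [[-0.996, 0.092, -0.0], [0.092, 0.996, 0.0], [0.0, 0.0, -1.0]]
force: [0.7, -0.0, 0.4]
opening: 0.423
grasp_force: 0.0
```

Request:
{"fn": "move_arm", "kwargs": {
  "increments": [
    [0,0,-0.03,0,0,0,0.46],
    [0,0,-0.08,0,0,0,0.46],
    [0,0,-0.14,0,0,0,0.46],
    [0,0,-0.2,0,0,0,0.46],
    [0,0,-0.27,0,0,0,0.46],
    [0,0,-0.33,0,0,0,0.46],
    [0,0.1,-0.37,0,0,0,0.46],
    [0,0.23,-0.37,0,0,0,0.46],
    [0,0.36,-0.37,0,0,0,0.46],
    [0,0.49,-0.37,0,0,0,0.46]
  ]
}}

```text
time_s: 15.95
position: [0.5471, 0.291, 0.2666]
tcp_rot: [[-0.996, 0.093, 0.002], [0.093, 0.996, 0.001], [-0.002, 0.001, -1.0]]
force: [-0.5, -0.6, 0.5]
opening: 0.461
grasp_force: 0.0
```

Request:
{"fn": "move_arm", "kwargs": {
  "increments": [
    [0.1,0.13,0,0,0,0,0.46],
    [0.2,0.23,0,0,0,0,0.46],
    [0.3,0.33,0,0,0,0,0.46],
    [0.4,0.43,0,0,0,0,0.46],
    [0.5,0.53,0,0,0,0,0.46],
    [0.5,0.63,0,0,0,0,0.46],
    [0.5,0.63,0,0,0,0,0.46],
    [0.5,0.63,0,0,0,0,0.46]
  ]
}}

```text
time_s: 16.62
position: [0.4138, 0.4934, 0.2656]
tcp_rot: [[-0.996, 0.088, 0.001], [0.088, 0.996, 0.0], [-0.001, 0.001, -1.0]]
force: [0.4, -0.1, -0.1]
opening: 0.459
grasp_force: 0.0
```

Run:
```python
from h import *
inc([.52,.008,.216],84.6)
c=snap('top')
for t in('stick_a_mid','tub','tub_bar'): print(t,[(np.round(r['location'],1),round(r['conf'],2)) for r in nets.find_in('top',t)])
t=c['image'][165:285,180:400];s=snap('scene')['image'][170:310,190:400]
cv2.imwrite('pics/z8.png',np.vstack([cv2.resize(t,(528,288),interpolation=2),cv2.copyMakeBorder(cv2.resize(s,(450,300),interpolation=2),0,0,0,78,0)]))
```

```text
pos [0.4138 0.4934 0.2656] F [ 0.4 -0.1 -0.1] open 0.459 g 0.0 j [ 40.  30.  77.  -0.  73. -45.]
inc [-0.495 -1.581  0.165] [0.0002 0.0003 0.0019]
stick_a_mid [(array([361.2, 240.4]), 0.87)]
tub [(array([242.8, 219.6]), 0.9)]
tub_bar [(array([243.2, 220. ]), 0.94)]
```

View pics/z8.png

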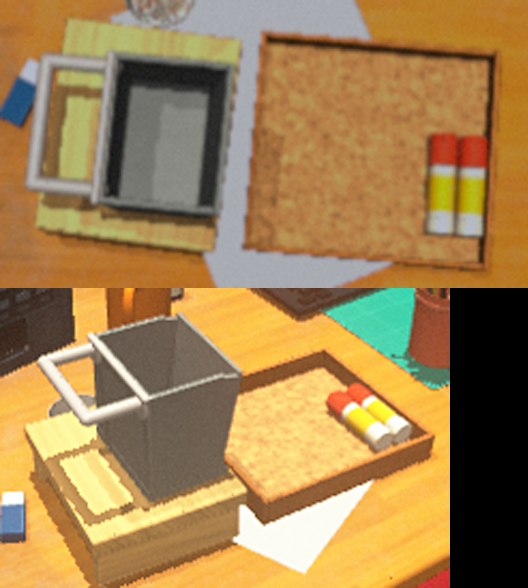

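The tub is empty and upright at its original pixels, with the bar corners still at about (42,60) and (33,187). Both sticks are in the tray at (442,185) and (472,185), and the arm is clear.

```bash
python3 -c "
from rig import workorder
print(workorder.hand_in())"
```

```text
the job is handed in; nothing more can be done
None
```

Both glue sticks are in the tray, the tub is back upright where it stood, the arm is clear, and the job was handed in at about 17 s of the 54 s limit; the hand-in returned no verdict.

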